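# Clear two bottles jammed at the outlet of an infeed tray

### The arm

A 6-joint arm with a two-finger parallel gripper is mounted at the origin on a cart in front of the work surface, level with it; the furniture and walls round the work are solid. World frame = base frame: x ahead of the robot, y to its left, z up, the work surface at z = 0. Lengths are in m, angles in rad, forces in N, time in s.
With the tool pointing down it reaches from about 0.3 to 0.875 m from the base axis. Payload 6.4 kg.
Tool frame: the origin (TCP) lies midway between the tips of the shut fingers; the grasp point (between the pads) lies 19 mm behind it (grasp_offset is the distance from the TCP to the grasp point, in m); z points along the fingers, y is the line along which they close (so a half turn about z gives the same grasp; the last joint's range is limited). The gripper opens to 85 mm and grips with 20 to 120 N. Pads are 22 mm wide; open, the fingers measure 114 mm over their backs; the gripper's body (76 mm by 85 mm) begins 54 mm behind the grasp point. The pads swing forward as they close: fully open they stand 13 mm farther back than shut.
Start: joints at [-1.411, 0.181, 1.607, -0, 1.354, -0.206], TCP at [0.206, -0.537, 0.231] pointing down, gripper open.
Joint ranges: [-2.99, 2.99], [-0.89, 2.07], [0.3, 2.58], [-1.14, 4.28], [0, 2.63], [-3.12, 3.12]. Speed limits (rad/s): [2.57, 2.57, 3.01, 3.14, 3.14, 3.14].

### API

Orientations are given as a unit quaternion [w, x, y, z].
In Python, from bench import * gives the robot as it stands. The module is installed in compiled form; this text tells all that it offers.
- The arm moves only by the tool servo_tool, never from a script. Its argument "commands" is text: rows parted by semicolons, each of 7 numbers parted by spaces: the turn, a rotation vector about the tool's x, y, z in rad, then the shift along the tool's x, y, z in mm, then the opening, from 0 (shut) to 1 (fully open). In form: wx wy wz dx dy dz claw; .... A call has 1 to 5 rows; each row shifts and turns the commanded pose from where the row before left it, along the tool's axes as they then stand; what a row does not reach is not made up. A row lasts 1/8 s, in which the tool goes at most 62.5 mm and 10.7 degrees, less where a joint would pass 70% of its speed; a pose out of reach is approached as far as the arm can. A call with a gripper value outside its range is refused whole. The fingers move at their own pace and stop on an object; the grip force is fixed at half the most. Time passes only in rows, so rows that do not move let the fingers close. It gives the time, the measured TCP pose, the force, the opening and the grip force at its end, in the units of the state.
- get_obs(): the state, without advancing time (a new reading comes with each control period).
- camera(name): name is "scene" or "top"; returns the picture (420x560x3 uint8, blue, green, red); there is no depth.
- calibration(name): a dict with "fx", "fy", "cx", "cy" (pixels), "R" (3x3) and "t" (3): a world point X has camera coordinates R X + t. Camera axes: x right, y down, z forward; pixel columns grow to the right and rows downward; lengths in m; the calibration is good to about 2 mm. A picture is of the moment at which its call begins. calibration takes no time and is no camera call.
- hand_in(): hands the job in; it is judged then, once.
The state is a dict: "time_s": time; "q": joint angles; "dq": joint speeds; "joint_efforts": joint torques, N m; "eef_pos": TCP position; "eef_rot": TCP orientation; "wrist_force": force on the tool from outside, world axes, zero at the start; "torque": the same for the moment, N m; "opening": opening from 0.0 (shut) to 1.0 (fully open); "grasp_force": force on a finger pad.
Only numpy, scipy, OpenCV 4.12 (cv2) and the standard library are available. Lean on these libraries where they do the work, as an engineer would, in place of code of your own. Each camera call takes 0.05 s, during which the arm holds its last target. There are 200 camera calls.

### The job

Two round bottles are jammed side by side at the narrow outlet of the infeed tray. With closed fingers, nudge the slimmer, taller bottle straight back onto the push plate behind it and keep pushing it back until the linked plate has driven the wider bottle through the opening and fully home against the black bumper at the outlet's end, then back away. Push gently (under 15 N, go by feel), do not touch the wider bottle, keep both bottles standing on the tray, and leave the things beside the tray alone.

Things in the scene. Friction and masses are not known exactly. Their poses are not given: they have to be found in the camera images.
- tray: fixed infeed tray, aluminium deck 260 x 124 mm, deck top 14 mm above the bench; white slippery plastic rails stand 25 mm above the deck. Origin on the bench in the tray's middle line, at the jammed bottles. +x points BACK into the magazine, -x out through the outlet, z up. The magazine is 106 mm wide inside (y = -53 to 53) and reaches back to x = 151 mm
- outlet_end (a point): on the deck in the tray's middle line, at the face of the stiff black bumper at the outlet's end (tray x = -80 mm; axes as the tray's). The side rails close in at 30 degrees from x = -6 to -46 mm to the outlet lane, 60 mm wide, which ends here. A wide bottle fully home touches the bumper, its axis 26 mm behind this point. The bumper yields about 1 mm for 3.5 N, 7 mm at most
- slots (a point): a point of the tray's deck between the two slots of the push plates (tray x = 44, y = 0; axes as the tray's). Two grey upright plates, each 40 mm wide (y 2 to 42 mm either side), 8 mm thick, top 71 mm above the bench, slide along x, geared under the deck: as one goes back, the other comes forward as much. They stay where left; about 3 N moves both
- plates_start (a point): a nominal point on the deck (tray x = 44, y = 0). At the start the front faces of both plates stand level, anywhere from 10 mm in front of to 10 mm behind it; that is not measured. So the slim bottle first goes 7 mm or more before it meets its plate, and its whole way back (about 70 to 115 mm) has to be felt
- bottle_slim: the slimmer, taller bottle, which blocks: round, 46 mm diameter, straight body to about 75 mm up, narrower cap, 118 mm tall, about 0.1 kg, loose. Origin: centre of its underside. Starts at the left or right of the magazine (tray y about +26 or -26, x 0 to 4 mm). A closed fingertip reaches it from its outlet side above the rails, best 50 to 60 mm above the bench, against its middle
- bottle_wide: the wider, shorter bottle, which has to come out: round, 52 mm diameter, 112 mm tall, about 0.1 kg, loose. Origin: centre of its underside. Starts beside the slim one, on the other side of the magazine. Once it meets the bumper, the push on the slim bottle (1 to 4 N, with short rises to 6 N at the corners) climbs past 9 N within 3 mm
- beaker: bystander: glass beaker, 59 mm across, 82 mm tall, stands on the bench beside the tray (tray +y side); origin at the centre of its underside
- sample_cup: bystander: low lidded sample cup, 35 x 43 x 24 mm, on the bench beside the tray (tray -y side, near the outlet); origin at the centre of its underside
- tip_box: bystander: box 86 x 118 x 82 mm on the bench beside the tray (tray -y side, further back); origin at the centre of its underside
There are look-alikes about, which are no part of the job. Leave any yellow look-alike of the bottle_wide alone.

How it is judged:
By the outcome, as a careful person would: the job done as asked, in the order asked, and still so for the second after the job is handed in, with the robot touching nothing.
It also fails if it takes over 48 s, if anything falls off the work surface, if the arm or the gripper's body presses on something with over 40 N, if the wrist force passes 120 N, or if a joint passes its speed limit or range.

## Working session

There is one attempt and no reset: what is moved stays moved. The work goes in short steps, Python scripts to look and compute and a tool call to move; the robot and the scene stay as the last step left them, time stands still between calls to the robot, and variables do not carry over. Pictures are saved under pics/ and viewed, at most 10 in all, crops included, and the job is handed in when it is done.

Besides the shell and the picture viewer there is one more tool, called after "Emit:" by a JSON object that holds its "name" and its "arguments". servo_tool: Moves the arm, as the interface text tells. Its arguments: {"type":"object","properties":{"commands":{"type":"string"}},"required":["commands"]}

```bash
mkdir -p pics; python3 - <<'E'
from bench import *
import cv2
for n in ("scene","top"):
    cv2.imwrite(f"pics/{n}0.png",camera(n)); c=calibration(n); print(n,c)
o=get_obs(); print(o)
E
```

```text
scene {'fx': 445.9207148645431, 'fy': 445.9207148645431, 'cx': 277.9730276796226, 'cy': 206.40561850478414, 'R': array([[ 0.91656526,  0.39954598,  0.01646631],
       [ 0.24359047, -0.5251971 , -0.81537212],
       [-0.3171306 ,  0.75135279, -0.57870301]]), 't': array([-0.55314992, -0.08875873,  1.02730616])}
top {'fx': 439.7849438454049, 'fy': 439.7849438454049, 'cx': 277.0570547123096, 'cy': 207.0694820747437, 'R': array([[ 0.01776939, -0.99966241,  0.01895578],
       [-0.98971307, -0.020278  , -0.14162221],
       [ 0.14195879, -0.01624424, -0.98973927]]), 't': array([0.01677966, 0.58485399, 0.82881807])}
{'time_s': 0.1, 'q': array([-1.41130848e+00,  1.81492628e-01,  1.60789997e+00,  5.92570868e-06,
        1.35381068e+00, -2.06303835e-01]), 'dq': array([ 1.53525552e-04, -2.13454938e-03, -2.46814589e-03,  1.77815536e-06,
        3.00962323e-05, -9.14830624e-04]), 'joint_efforts': array([ 1.80986149e-06, -4.45875227e+01, -3.52239239e+01, -1.47700225e-04,
        4.13517613e-03,  3.63298614e-05]), 'eef_pos': array([ 0.20560637, -0.53645076,  0.23046358]), 'eef_rot': array([-8.05024104e-04,  9.83320925e-01,  1.81877185e-01,  2.17410974e-05]), 'wrist_force': array([ 0.34601151, -0.00854942,  0.682062  ]), 'torque': array([-0.01031408, -0.03463696, -0.02411065]), 'grasp_force': 0.0, 'opening': 1.003128308386393}
```

View pics/scene0.png

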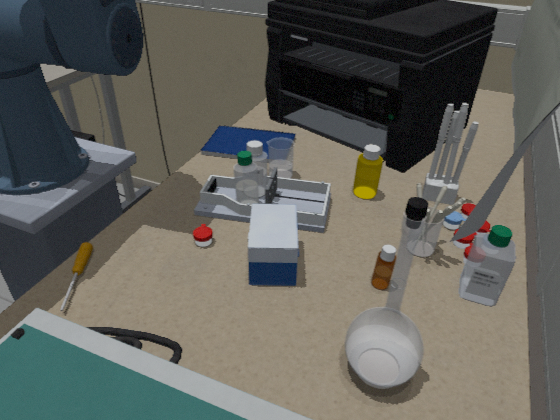

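View pics/top0.png

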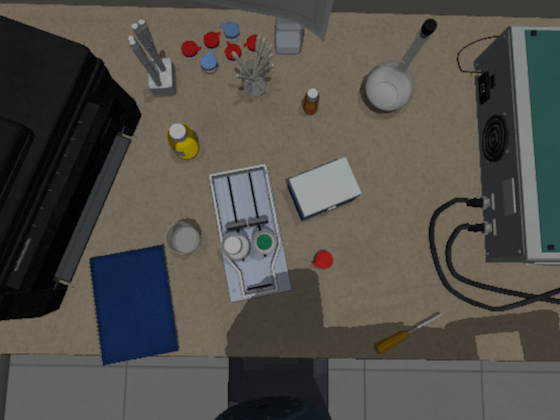

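The top view shows the tray at about (250,230), with the outlet toward the robot, a white-cap bottle at (236,246), a green-cap one at (264,243), the beaker at (184,238) and the red cup at (323,260). I'll zoom in on the bottles.

```bash
python3 - <<'E'
import cv2,numpy as np
a=cv2.imread("pics/scene0.png")[130:230,190:340]; b=cv2.imread("pics/top0.png")[160:305,200:300]
cv2.imwrite("pics/c1.png",np.hstack([cv2.resize(a,(800-414,257)) if 0 else cv2.copyMakeBorder(cv2.resize(a,None,fx=2.6,fy=2.6,interpolation=2),0,320,0,0,0),cv2.resize(b,None,fx=4,fy=4,interpolation=2)]))
E
```

```text
(no output)
```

View pics/c1.png

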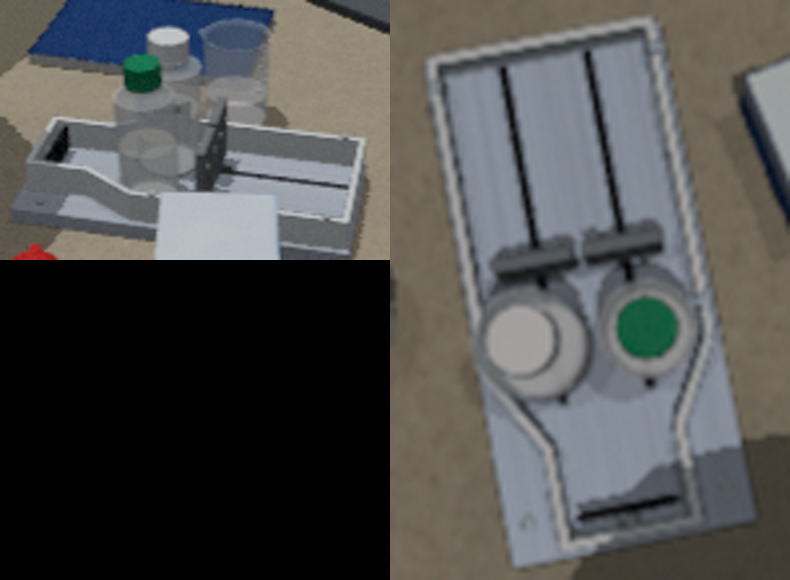

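The green-cap bottle is visibly smaller (about 95 px against 108 px), so it is the slim one, on the tray's -y side. The bumper spans crop (580,517)–(680,497). Next I'll fix the tray frame by ray casting.

```bash
cat > h.py <<'E'
import numpy as np
from bench import *
def ray(name,u,v,z):
    c=calibration(name);R,t=c["R"],c["t"];C=-R.T@t
    d=R.T@np.array([(u-c["cx"])/c["fx"],(v-c["cy"])/c["fy"],1]);return C+d*(z-C[2])/d[2]
def crop(u,v,z): return ray("top",200+(u-390)/4-.4,160+v/4-.4,z)
E
python3 - <<'E'
from h import *
import cv2
np.set_printoptions(precision=4,suppress=True)
P={k:crop(*v) for k,v in dict(backL=(432,62,.039),backR=(658,20,.039),frontL=(513,567,.014),frontR=(753,520,.014),slL0=(535,245,.014),slL1=(503,68,.014),slR0=(620,230,.014),slR1=(587,52,.014),bL=(580,517,.036),bR=(680,497,.036),plateRtop1=(662,232,.071),plateRtop0=(584,246,.071),kneeL=(483,360,.039),kneeR=(708,320,.039)).items()}
for k,v in P.items():print(k,v[:2])
ang=lambda a,b:np.degrees(np.arctan2(*(P[b]-P[a])[[1,0]]))
print(ang("slL0","slL1"),ang("slR0","slR1"),ang("frontR","frontL")-90,ang("backR","backL")-90, np.linalg.norm(P["frontL"]-P["frontR"]),np.linalg.norm(P["backL"]-P["backR"]))
im=camera("top");hsv=cv2.cvtColor(im,cv2.COLOR_BGR2HSV)
m=cv2.inRange(hsv,(60,90,50),(90,255,255));m[:200]=0;m[280:]=0;m[:,:200]=0;m[:,300:]=0
M=cv2.moments(m,True);u,v=M["m10"]/M["m00"],M["m01"]/M["m00"];print("cap",u,v,ray("top",u,v,.118))
s=camera("scene");hs=cv2.cvtColor(s,cv2.COLOR_BGR2HSV);m=cv2.inRange(hs,(60,90,40),(90,255,255));m[:140]=0;m[190:]=0;m[:,300:]=0;m[:,:220]=0
x,y,w,h=cv2.boundingRect(m);print(x,y,w,h,ray("scene",x+w/2,y+3,.118))
E
```

```text
backL [0.6466 0.1629]
backR [0.6706 0.0505]
frontL [0.3982 0.1165]
frontR [ 0.423  -0.0019]
slL0 [0.5584 0.1106]
slL1 [0.6496 0.1299]
slR0 [0.5669 0.0677]
slR1 [0.659 0.087]
bL [0.424  0.0831]
bR [0.4344 0.0348]
plateRtop1 [0.5596 0.0461]
plateRtop0 [0.5521 0.083 ]
kneeL [0.4987 0.1323]
kneeR [0.5203 0.0228]
11.931701874652967 11.80409899065113 11.860904469235237 12.060642368409589 0.12098508747084159 0.1149981112031589
cap 263.7752808988764 240.02247191011236 [0.5136 0.0518 0.118 ]
238 151 14 15 [0.5014 0.0714 0.118 ]
```

```bash
python3 - <<'E'
from h import *
def pr(n,X):
    c=calibration(n);p=c["R"]@np.array(X)+c["t"];return c["fx"]*p[0]/p[2]+c["cx"],c["fy"]*p[1]/p[2]+c["cy"]
O=np.array([.508,.076]);ex=np.array([.9785,.2062]);ey=np.array([-.2062,.9785])
T=lambda x,y,z:[*(O+x*ex+y*ey),z]
for n in("scene","top"):
  for nm,p in dict(cap=(.002,-.026,.118),widecap=(.002,.026,.112),backR=(.151,-.053,.039),backL=(.151,.053,.039),bump=(-.08,0,.036),deckfR=(-.109,-.062,.014)).items(): print(n,nm,np.round(pr(n,T(*p)),1))
E
```

```text
scene cap [246.7 160.3]
scene widecap [253.6 150.3]
scene backR [321.  213.2]
scene backL [327.4 183.6]
scene bump [212.2 184.6]
scene deckfR [188.9 208.7]
top cap [264.3 239.1]
top widecap [235.8 244.8]
top backR [264.2 166.5]
top backL [212. 176.]
top bump [259.3 286.1]
top deckfR [292.9 294.2]
```

The bottles stand on the 14 mm deck, so the cap top is at z = 0.132. I'll recompute, then plan the approach.

```bash
python3 - <<'E'
from h import *
O=np.array([.508,.076]);E=np.array([[.9785,.2062],[-.2062,.9785]])
for n,u,v in (("top",263.8,240.0),("scene",245,155)):
    p=ray(n,u,v,.132);print(n,p,E@(p[:2]-O))
for z in (.126,): p=ray("top",235.9-3.4,244,z)
o=get_obs()
from scipy.spatial.transform import Rotation as R
q=o["eef_rot"];r=R.from_quat(q[[1,2,3,0]]).as_matrix();print(r)
Rt=np.array([E[0],-E[1]*1,[0,0,-1]]).T # tool x = tray x, y=-tray y
for s in(1,-1):
  M=np.array([s*E[0],-s*E[1],[0,0,-1]]).T; M2=M.copy();M2[:2,2]=0;M2[2,2]=-1; M3=np.array([[M[0,0],M[0,1],0],[M[1,0],M[1,1],0],[0,0,-1]])
  print(s,R.from_matrix(r.T@M3).as_rotvec())
print(o["time_s"])
E
```

```text
top [0.51272183 0.05162479 0.132     ] [-0.00040585 -0.02482478]
scene [0.51509439 0.04531551 0.132     ] [ 0.00061472 -0.03148763]
[[ 9.33851474e-01  3.57661025e-01 -1.26002993e-04]
 [ 3.57660950e-01 -9.33850902e-01  1.06702943e-03]
 [ 2.63966830e-04 -1.04151335e-03 -9.99999423e-01]]Traceback (most recent call last):
  File "<stdin>", line 9, in <module>
ValueError: setting an array element with a sequence. The requested array has an inhomogeneous shape after 1 dimensions. The detected shape was (3,) + inhomogeneous part.
```

```bash
cat >> h.py <<'E'
from scipy.spatial.transform import Rotation as Ro
O=np.array([.508,.076]);E=np.array([[.9785,.2062],[-.2062,.9785]])
B=np.column_stack([[*E[0],0],[*-E[1],0],[0,0,-1]])
Rt=Ro.from_matrix(B)*Ro.from_rotvec([.2,.262,0])
def cur(o):
    q=o["eef_rot"];return Ro.from_quat(q[[1,2,3,0]])
def W(x,y,z): return np.array([*(O+E.T@np.array([x,y])),z])
def tray(p): return [*(E@(np.array(p[:2])-O)),p[2]]
def shift(a,b): return Rt.inv().apply(b-a)*1000
E
python3 - <<'E'
from h import *
np.set_printoptions(precision=3,suppress=True)
o=get_obs();r=cur(o)
print("rot",(r.inv()*Rt).as_rotvec())
a=W(-.06,-.029,.2);print(a,"go",shift(o["eef_pos"],a),"down",shift(a,W(-.06,-.029,.058)))
for n,d in dict(ex=(1,0,0),ey=(0,1,0),z=(0,0,1)).items(): print(n, Rt.inv().apply(W(*d)-W(0,0,0)))
E
```

```text
rot [0.178 0.277 0.157]
[0.455 0.035 0.2  ] go [ 328.771 -482.609  222.069] down [-36.534  27.889 134.356]
ex [0.966 0.026 0.257]
ey [-0.026 -0.98   0.196]
z [ 0.257 -0.196 -0.946]
```

Emit:
{"name": "servo_tool", "arguments": {"commands": "0.0593 0.0923 0.0523 0 0 0 0; 0.0593 0.0923 0.0523 0 0 0 0; 0.0593 0.0923 0.0523 0 0 0 0; 0 0 0 27 -40 18 0; 0 0 0 27 -40 18 0"}}

```text
time_s: 0.82
eef_pos: [0.2462, -0.4417, 0.2254]
eef_rot: [-0.113, 0.981, 0.101, 0.119]
wrist_force: [0.5, -0.1, 0.2]
opening: -0.001
grasp_force: 0.0
```

Emit:
{"name": "servo_tool", "arguments": {"commands": "0 0 0 27 -40 18 0; 0 0 0 27 -40 18 0; 0 0 0 27 -40 18 0; 0 0 0 27 -40 18 0; 0 0 0 27 -40 18 0"}}

```text
time_s: 1.45
eef_pos: [0.3488, -0.2047, 0.2153]
eef_rot: [-0.112, 0.981, 0.102, 0.119]
wrist_force: [0.8, -0.1, -0.6]
opening: -0.003
grasp_force: 0.0
```

Emit:
{"name": "servo_tool", "arguments": {"commands": "0 0 0 27 -40 18 0; 0 0 0 27 -40 18 0; 0 0 0 27 -40 18 0; 0 0 0 27 -40 18 0; 0 0 0 0 0 0 0"}}

```text
time_s: 2.08
eef_pos: [0.4298, -0.0136, 0.206]
eef_rot: [-0.113, 0.981, 0.105, 0.119]
wrist_force: [-0.2, -0.6, -0.3]
opening: 0.001
grasp_force: 0.0
```

```bash
python3 - <<'E'
from h import *
np.set_printoptions(precision=3,suppress=True)
o=get_obs();p=o["eef_pos"];print(o["time_s"],p,tray(p),(cur(o).inv()*Rt).as_rotvec(),o["opening"],o["wrist_force"],shift(p,W(-.06,-.029,.058)))
E
```

```text
2.075 [ 0.43  -0.014  0.206] [np.float64(-0.09500941093472262), np.float64(-0.07156778362464668), np.float64(0.20598418139042532)] [-0.001  0.002  0.006] 0.0007570197752880219 [-0.164 -0.602 -0.319] [ -5.359 -11.752 157.386]
```

Emit:
{"name": "servo_tool", "arguments": {"commands": "0 0 0 -1 -2.4 31.5 0; 0 0 0 -1 -2.4 31.5 0; 0 0 0 -1 -2.4 31.5 0; 0 0 0 -1 -2.4 31.5 0; 0 0 0 -1 -2.4 31.5 0"}}

```text
time_s: 2.7
eef_pos: [0.456, 0.0308, 0.0574]
eef_rot: [-0.112, 0.981, 0.102, 0.12]
wrist_force: [0.2, -0.3, 0.3]
opening: -0.001
grasp_force: 0.0
```

```bash
python3 - <<'E'
from h import *
import cv2
o=get_obs();p=o["eef_pos"];print(o["time_s"],np.round(tray(p),4),o["wrist_force"])
a=camera("scene")[110:250,170:370]; b=camera("top")[160:305,200:300]
cv2.imwrite("pics/c2.png",np.hstack([cv2.copyMakeBorder(cv2.resize(a,(400,280),interpolation=2),0,300,0,0,0),cv2.resize(b,(400,580),interpolation=2)]))
E
```

```text
2.7 [-0.0602 -0.0335  0.0574] [ 0.15381512 -0.32605519  0.28541754]
```

View pics/c2.png

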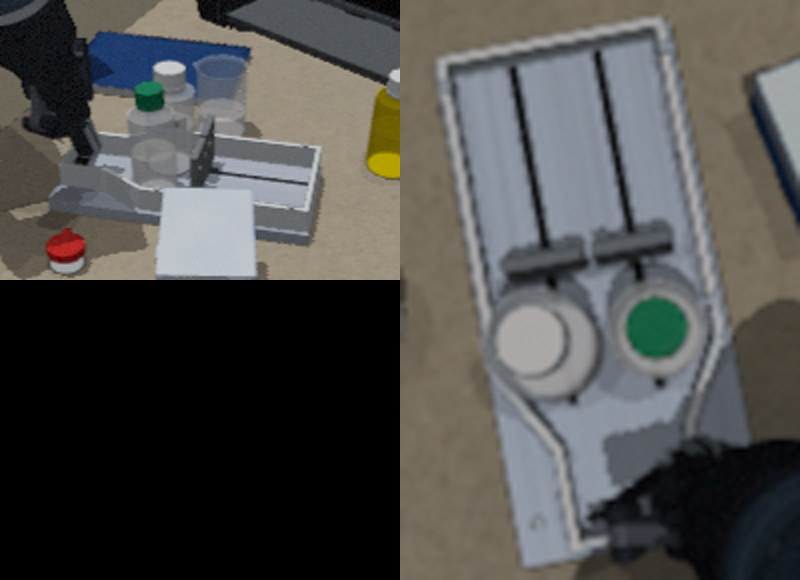

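The top view shows the fingertip in front of the green bottle, slightly toward the rail (about -33 mm). I'll shift it 6 mm to +y and advance.

Emit:
{"name": "servo_tool", "arguments": {"commands": "0 0 0 -0.2 -5.9 1.2 0; 0 0 0 3.9 0.1 1.03 0; 0 0 0 3.9 0.1 1.03 0; 0 0 0 3.9 0.1 1.03 0; 0 0 0 0 0 0 0"}}

```text
time_s: 3.42
eef_pos: [0.4668, 0.0401, 0.0586]
eef_rot: [-0.112, 0.981, 0.102, 0.12]
wrist_force: [-0.4, 0.0, -0.2]
opening: -0.003
grasp_force: 0.0
```

Emit:
{"name": "servo_tool", "arguments": {"commands": "0 0 0 2.9 0.08 0.77 0; 0 0 0 2.9 0.08 0.77 0; 0 0 0 2.9 0.08 0.77 0; 0 0 0 2.9 0.08 0.77 0; 0 0 0 2.9 0.08 0.77 0"}}

```text
time_s: 4.05
eef_pos: [0.4811, 0.0433, 0.0582]
eef_rot: [-0.112, 0.981, 0.102, 0.119]
wrist_force: [-0.2, 0.5, 0.2]
opening: 0.0
grasp_force: 0.0
```

Emit:
{"name": "servo_tool", "arguments": {"commands": "0 0 0 2.9 0.08 0.77 0; 0 0 0 2.9 0.08 0.77 0; 0 0 0 2.9 0.08 0.77 0; 0 0 0 2.9 0.08 0.77 0"}}

```text
time_s: 4.55
eef_pos: [0.4928, 0.0458, 0.0582]
eef_rot: [-0.112, 0.981, 0.102, 0.119]
wrist_force: [-0.7, -0.2, 0.1]
opening: -0.0
grasp_force: 0.2
```

```bash
python3 - <<'E'
from h import *
import cv2
o=get_obs();p=o["eef_pos"];print(o["time_s"],np.round(tray(p),4),o["wrist_force"])
a=camera("scene")[110:250,170:370]; b=camera("top")[160:305,200:300]
cv2.imwrite("pics/c3.png",np.hstack([cv2.copyMakeBorder(cv2.resize(a,(400,280),interpolation=2),0,300,0,0,0),cv2.resize(b,(400,580),interpolation=2)]))
E
```

```text
4.55 [-0.0211 -0.0264  0.0582] [-0.71629402 -0.16322695  0.06605276]
```

View pics/c3.png

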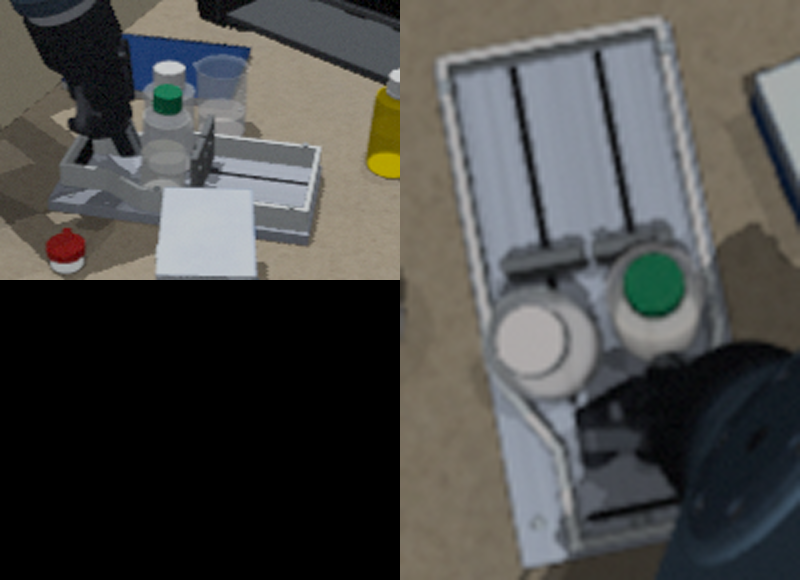

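The bottle moved back, but the cap (654,284) has gone further than the body, so it is tilting back about 5°. I'll ease off to let it settle, lower the tip to 50 mm, add a little pitch for cap clearance and push again.

Emit:
{"name": "servo_tool", "arguments": {"commands": "0 0 0 -2.9 -0.08 -0.77 0; 0 0 0 -2.9 -0.08 -0.77 0; 0 0 0 -3.9 -0.1 -1.03 0; 0 0 0 -3.9 -0.1 -1.03 0; 0 0.15 0 0 0 0 0"}}

```text
time_s: 5.28
eef_pos: [0.4813, 0.042, 0.0597]
eef_rot: [-0.118, 0.969, 0.094, 0.195]
wrist_force: [-0.1, 0.6, 0.6]
opening: 0.0
grasp_force: 0.0
```

```bash
sed -i 's/rotvec(\[.2,.262,0\])/rotvec([.2,.262,0])*Ro.from_rotvec([0,.15,0])/' h.py; python3 - <<'E'
from h import *
import cv2
np.set_printoptions(precision=3,suppress=True)
o=get_obs();p=o["eef_pos"];t=tray(p);print(o["time_s"],np.round(t,4),(cur(o).inv()*Rt).as_rotvec())
print("down",shift(p,W(t[0],-.026,.050)))
for n,d in dict(ex=(1,0,0),ey=(0,1,0),z=(0,0,1)).items(): print(n, Rt.inv().apply(W(*d)-W(0,0,0)))
a=camera("scene")[110:250,170:370]; b=camera("top")[160:305,200:300]
cv2.imwrite("pics/c4.png",np.hstack([cv2.copyMakeBorder(cv2.resize(a,(400,280),interpolation=2),0,300,0,0,0),cv2.resize(b,(400,580),interpolation=2)]))
E
```

```text
5.275 [-0.033 -0.028  0.06 ] [ 0.003 -0.005  0.003]
down [-3.916  0.179  8.992]
ex [0.917 0.026 0.399]
ey [-0.055 -0.98   0.19 ]
z [ 0.396 -0.196 -0.897]
```

View pics/c4.png

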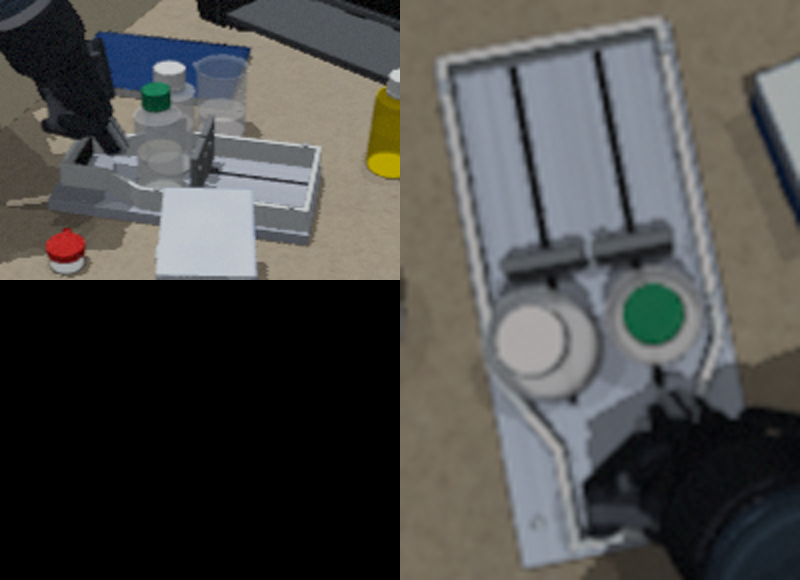

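The bottle stands upright again, now about 6 mm further back. I'll lower the tip and push slowly.

Emit:
{"name": "servo_tool", "arguments": {"commands": "0 0 0 -2.2 0 5 0; 0 0 0 -2.2 0 5 0; 0 0 0 1.83 0.05 0.8 0; 0 0 0 1.83 0.05 0.8 0; 0 0 0 1.83 0.05 0.8 0"}}

```text
time_s: 6.0
eef_pos: [0.4847, 0.0462, 0.0476]
eef_rot: [-0.119, 0.969, 0.094, 0.193]
wrist_force: [0.7, 0.0, 0.0]
opening: 0.001
grasp_force: 0.0
```

Emit:
{"name": "servo_tool", "arguments": {"commands": "0 0 0 1.83 0.05 0.8 0; 0 0 0 1.83 0.05 0.8 0; 0 0 0 1.83 0.05 0.8 0; 0 0 0 1.83 0.05 0.8 0; 0 0 0 1.83 0.05 0.8 0"}}

```text
time_s: 6.62
eef_pos: [0.4942, 0.0483, 0.0475]
eef_rot: [-0.119, 0.97, 0.093, 0.192]
wrist_force: [-0.1, 0.6, -0.4]
opening: 0.0
grasp_force: 0.2
```

```bash
cat > look.py <<'E'
from h import *
import cv2,sys
np.set_printoptions(precision=3,suppress=True)
o=get_obs();p=o["eef_pos"];f=o["wrist_force"];print(o["time_s"],np.round(tray(p),4),"F",E@f[:2],f[2])
b=camera("top");a=camera("scene")
for n,im in (("top",b),("scene",a)):
    m=cv2.inRange(cv2.cvtColor(im,cv2.COLOR_BGR2HSV),(60,90,40),(90,255,255));m[:130]=0;m[270:]=0;m[:,:200]=0;m[:,330:]=0
    M=cv2.moments(m,True)
    if M["m00"]>20:
        q=ray(n,M["m10"]/M["m00"],M["m01"]/M["m00"],.132 if n=="top" else .125);print(n,M["m00"],"cap tray",np.array(tray(q)[:2])*1000)
if len(sys.argv)>1:
    cv2.imwrite(sys.argv[1],np.hstack([cv2.copyMakeBorder(cv2.resize(a[110:250,170:370],(400,280),interpolation=2),0,300,0,0,0),cv2.resize(b[160:305,200:300],(400,580),interpolation=2)]))
E
python3 look.py pics/c5.png
```

```text
6.625 [-0.019 -0.024  0.048] F [-0.024  0.572] -0.4042553515575871
top 189.0 cap tray [ 17.047 -26.087]
scene 193.0 cap tray [ 18.149 -30.542]
```

View pics/c5.png

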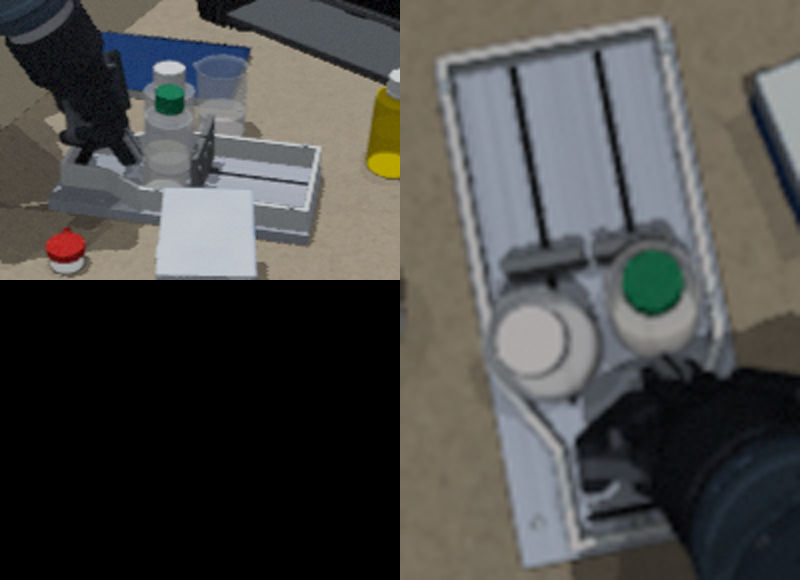

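It is still slightly tilted, by about 3–4°, and the plate is close behind it. I'll continue, watching the gap between cap and tip.

Emit:
{"name": "servo_tool", "arguments": {"commands": "0 0 0 1.83 0.05 0.8 0; 0 0 0 1.83 0.05 0.8 0; 0 0 0 1.83 0.05 0.8 0; 0 0 0 1.83 0.05 0.8 0; 0 0 0 0 0 0 0"}}

```text
time_s: 7.35
eef_pos: [0.5016, 0.0501, 0.0471]
eef_rot: [-0.12, 0.97, 0.094, 0.192]
wrist_force: [-3.0, -0.6, -0.9]
opening: 0.002
grasp_force: 1.2
```

```bash
python3 look.py
```

```text
7.35 [-0.012 -0.024  0.047] F [-3.023  0.035] -0.8740060627857376
top 189.0 cap tray [ 22.852 -25.624]
scene 192.0 cap tray [ 23.899 -30.166]
```

The 3 N reading means it has met the plate. I'll continue.

Emit:
{"name": "servo_tool", "arguments": {"commands": "0 0 0 1.83 0.05 0.8 0; 0 0 0 1.83 0.05 0.8 0; 0 0 0 1.83 0.05 0.8 0; 0 0 0 1.83 0.05 0.8 0; 0 0 0 1.83 0.05 0.8 0"}}

```text
time_s: 8.07
eef_pos: [0.5116, 0.052, 0.0473]
eef_rot: [-0.119, 0.97, 0.094, 0.192]
wrist_force: [-3.3, -0.2, -1.9]
opening: 0.002
grasp_force: 1.6
```

Emit:
{"name": "servo_tool", "arguments": {"commands": "0 0 0 1.83 0.05 0.8 0; 0 0 0 1.83 0.05 0.8 0; 0 0 0 1.83 0.05 0.8 0; 0 0 0 1.83 0.05 0.8 0; 0 0 0 1.83 0.05 0.8 0"}}

```text
time_s: 8.7
eef_pos: [0.5211, 0.0541, 0.0471]
eef_rot: [-0.119, 0.97, 0.094, 0.192]
wrist_force: [-5.6, -1.9, -2.0]
opening: -0.002
grasp_force: 2.4
```

```bash
python3 look.py pics/c6.png
```

```text
8.7 [ 0.008 -0.024  0.047] F [-5.905 -0.744] -1.9820424109971242
top 187.0 cap tray [ 42.252 -25.509]
scene 198.0 cap tray [ 43.749 -30.406]
```

View pics/c6.png

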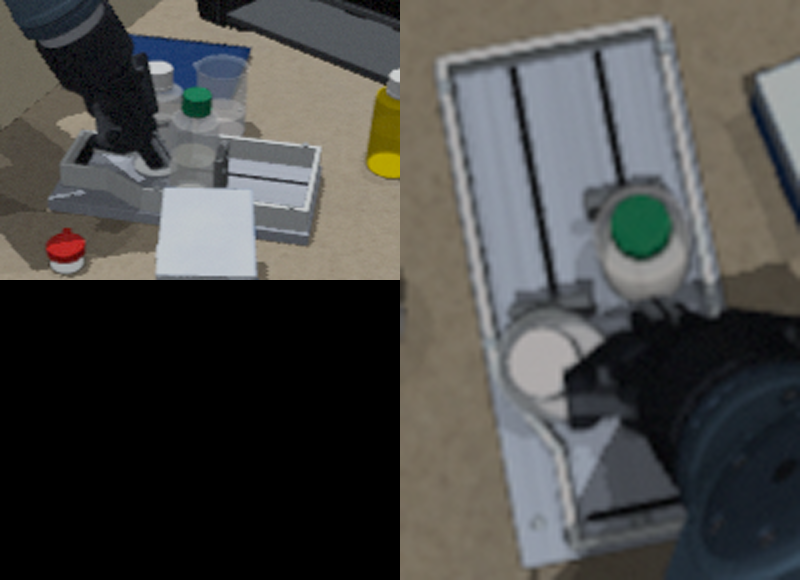

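The wide bottle has started forward, with its cap at (545,362). A gripper knuckle at (570,395) shows near it, so I'll check the clearance.

```bash
python3 - <<'E'
from h import *
np.set_printoptions(precision=1,suppress=True)
g=lambda u,v,z:np.array(tray(ray("top",200+(u-400)/4-.4,160+v/4-.4,z)))*1000
print("cap",g(545,362,.126))
for z in(.08,.1,.12,.14,.16): print(g(570,375,z),g(570,418,z))
p=get_obs()["eef_pos"]
for s in(38,42.5,57):
  for l in (40,60,73,100): print(s,l,[ (np.array(tray(p+Rt.apply(np.array([x,-s,-l])/1000)))*1000) for x in(-38,0,38)])
E
```

```text
cap [ -8.2  26.7 126. ]
[-13.7  19.3  80. ] [-33.2  22.8  80. ]
[-14.6  18.2 100. ] [-33.7  21.7 100. ]
[-15.6  17.2 120. ] [-34.2  20.6 120. ]
[-16.5  16.2 140. ] [-34.6  19.4 140. ]
[-17.5  15.1 160. ] [-35.1  18.3 160. ]
38 40 [array([-43.2,   7.5,  75.6]), array([-8.3,  5.4, 90.6]), array([ 26.5,   3.3, 105.7])]
38 60 [array([-51.1,   3.6,  93.5]), array([-16.3,   1.6, 108.6]), array([ 18.5,  -0.5, 123.6])]
38 73 [array([-56.3,   1.2, 105.2]), array([-21.5,  -0.9, 120.2]), array([ 13.4,  -3. , 135.3])]
38 100 [array([-67.1,  -4. , 129.4]), array([-32.2,  -6.1, 144.5]), array([  2.6,  -8.1, 159.5])]
42.5 40 [array([-43.3,  11.9,  76.5]), array([-8.4,  9.8, 91.5]), array([ 26.4,   7.7, 106.6])]
42.5 60 [array([-51.2,   8.1,  94.4]), array([-16.4,   6. , 109.5]), array([ 18.4,   3.9, 124.5])]
42.5 73 [array([-56.4,   5.6, 106.1]), array([-21.6,   3.5, 121.1]), array([ 13.2,   1.4, 136.2])]
42.5 100 [array([-67.2,   0.4, 130.3]), array([-32.4,  -1.6, 145.3]), array([  2.5,  -3.7, 160.4])]
57 40 [array([-43.6,  26.1,  79.3]), array([-8.8, 24. , 94.4]), array([ 26. ,  21.9, 109.4])]
57 60 [array([-51.6,  22.3,  97.3]), array([-16.8,  20.2, 112.3]), array([ 18. ,  18.1, 127.4])]
57 73 [array([-56.8,  19.8, 108.9]), array([-22. ,  17.7, 124. ]), array([ 12.9,  15.6, 139. ])]
57 100 [array([-67.6,  14.7, 133.2]), array([-32.7,  12.6, 148.2]), array([  2.1,  10.5, 163.2])]
```

The knuckle (y≈18, z≈0.11–0.124) is within the wide bottle's cap radius, so it's too near. I'll back off, lean the tool further to -y and raise the tip. With the plate's support, a contact height of 58 mm is safe.

Emit:
{"name": "servo_tool", "arguments": {"commands": "0 0 0 -4.6 -0.13 -2 0; 0 0 0 -4.6 -0.13 -2 0; 0.1 0 0 0 0 0 0; 0.1 0 0 0 0 0 0; 0 0 0 0 0 0 0"}}

```text
time_s: 9.43
eef_pos: [0.5126, 0.0502, 0.0475]
eef_rot: [-0.215, 0.953, 0.111, 0.183]
wrist_force: [-0.3, -0.3, -0.3]
opening: 0.005
grasp_force: 0.0
```

```bash
sed -i 's/Ro.from_rotvec(\[0,.15,0\])/&*Ro.from_rotvec([.2,0,0])/' h.py; python3 - <<'E'
from h import *
import cv2
np.set_printoptions(precision=3,suppress=True)
o=get_obs();p=o["eef_pos"];t=tray(p);print((cur(o).inv()*Rt).as_rotvec())
print("up",shift(p,W(t[0],-.029,.058)))
for n,d in dict(ex=(1,0,0),ey=(0,1,0),z=(0,0,1)).items(): print(n, Rt.inv().apply(W(*d)-W(0,0,0)))
for s in(-57,57):
  for l in (60,73): print(s,l,[ (np.array(tray(W(.008,-.029,.058)+Rt.apply(np.array([x,s,-l])/1000)))*1000) for x in(-15,15)])
im=cv2.imread("pics/top0.png")
for c in ((289,186),(346,160),(359,187),(303,218)): print("box",np.array(tray(ray("top",*c,.082)))*1000)
E
python3 look.py
```

```text
[ 0.003 -0.001 -0.002]
up [ 4.323 -1.299 -9.923]
ex [0.917 0.105 0.386]
ey [-0.055 -0.923  0.381]
z [ 0.396 -0.371 -0.84 ]
-57 60 [array([-34.855,   1.552, 123.605]), array([ -7.354,  -0.099, 135.479])]
-57 73 [array([-39.868,  -3.404, 134.528]), array([-12.367,  -5.055, 146.401])]
57 60 [array([ -22.923, -103.65 ,   81.345]), array([   4.578, -105.301,   93.218])]
57 73 [array([ -27.936, -108.606,   92.267]), array([  -0.436, -110.257,  104.141])]
box [ 94.81  -90.846  82.   ]
box [ 124.369 -208.304   82.   ]
box [  68.195 -221.609   82.   ]
box [  29.843 -104.955   82.   ]
9.425 [-0.001 -0.026  0.048] F [-0.349 -0.217] -0.28750718763704375
top 182.0 cap tray [ 37.188 -25.358]
scene 191.0 cap tray [ 37.624 -30.197]
```

The gripper is free now and the forces are back to zero. The outer knuckle would come near the tip box only past x≈30, so I'll undo the extra lean there.

Emit:
{"name": "servo_tool", "arguments": {"commands": "0 0 0 4.3 -1.3 -9.9 0; 0 0 0 2.75 0.31 1.16 0; 0 0 0 2.75 0.31 1.16 0; 0 0 0 1.83 0.21 0.77 0; 0 0 0 1.83 0.21 0.77 0"}}

```text
time_s: 10.15
eef_pos: [0.522, 0.0515, 0.0578]
eef_rot: [-0.216, 0.953, 0.112, 0.182]
wrist_force: [-0.7, 0.0, -0.1]
opening: -0.001
grasp_force: 0.1
```

Emit:
{"name": "servo_tool", "arguments": {"commands": "0 0 0 1.83 0.21 0.77 0; 0 0 0 1.83 0.21 0.77 0; 0 0 0 1.83 0.21 0.77 0"}}

```text
time_s: 10.52
eef_pos: [0.5274, 0.0527, 0.0575]
eef_rot: [-0.216, 0.953, 0.112, 0.182]
wrist_force: [-3.5, -1.5, -0.9]
opening: 0.003
grasp_force: 1.8
```

```bash
python3 look.py pics/c7.png
```

```text
10.525 [ 0.014 -0.027  0.058] F [-3.714 -0.766] -0.8738822904391934
top 187.0 cap tray [ 46.861 -26.32 ]
scene 195.0 cap tray [ 48.642 -30.754]
```

View pics/c7.png

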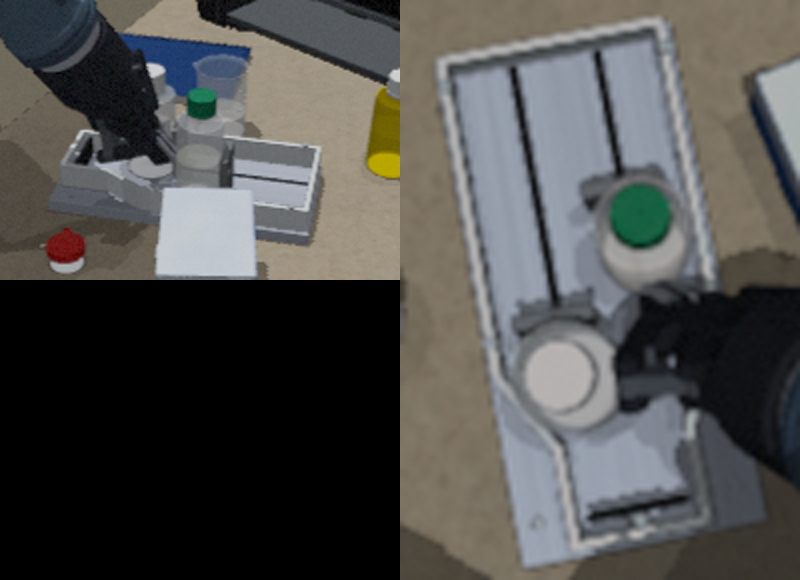

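The knuckle is now clear of the white cap at (558,377), and both bottles are upright on their plates. I'll continue.

Emit:
{"name": "servo_tool", "arguments": {"commands": "0 0 0 1.83 0.21 0.77 0; 0 0 0 1.83 0.21 0.77 0; 0 0 0 1.83 0.21 0.77 0; 0 0 0 1.83 0.21 0.77 0"}}

```text
time_s: 11.12
eef_pos: [0.5357, 0.0542, 0.0579]
eef_rot: [-0.216, 0.953, 0.112, 0.182]
wrist_force: [-2.6, -0.6, -0.3]
opening: 0.003
grasp_force: 1.7
```

Emit:
{"name": "servo_tool", "arguments": {"commands": "0 0 0 1.83 0.21 0.77 0; 0 0 0 1.83 0.21 0.77 0; 0 0 0 1.83 0.21 0.77 0; 0 0 0 1.83 0.21 0.77 0"}}

```text
time_s: 11.62
eef_pos: [0.5436, 0.0558, 0.0579]
eef_rot: [-0.216, 0.953, 0.112, 0.182]
wrist_force: [-3.2, -0.9, -1.8]
opening: 0.002
grasp_force: 1.8
```

```bash
python3 look.py pics/c8.png
```

```text
11.625 [ 0.031 -0.027  0.058] F [-3.308 -0.233] -1.8073543192305186
top 189.0 cap tray [ 63.465 -26.116]
scene 194.0 cap tray [ 65.212 -29.983]
```

View pics/c8.png

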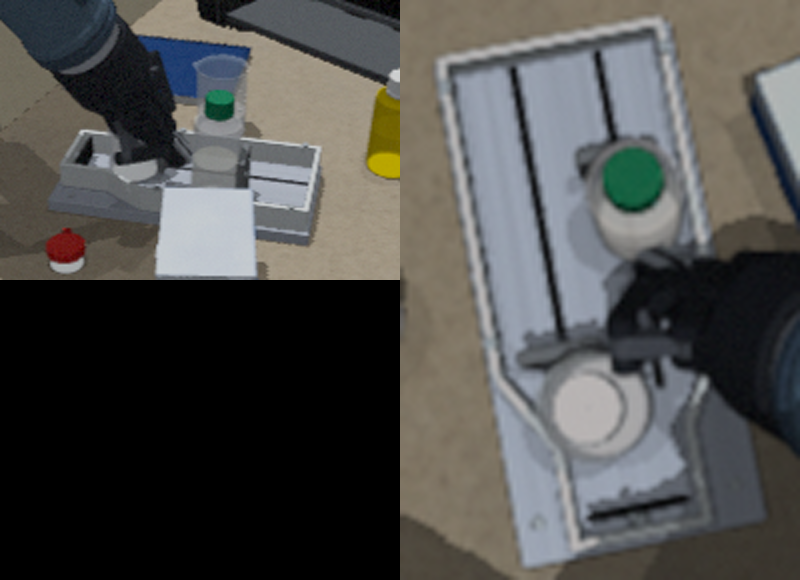

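The wide bottle is entering the funnel with clearance. I'll reduce the lean by 0.1 rad for the tip box and keep pushing.

Emit:
{"name": "servo_tool", "arguments": {"commands": "-0.05 0 0 0 0 0 0; -0.05 0 0 0 0 0 0; 0 0 0 1.83 0.13 0.79 0; 0 0 0 1.83 0.13 0.79 0; 0 0 0 1.83 0.13 0.79 0"}}

```text
time_s: 12.35
eef_pos: [0.5496, 0.0568, 0.0578]
eef_rot: [-0.168, 0.962, 0.103, 0.188]
wrist_force: [-3.5, -1.4, -1.3]
opening: 0.001
grasp_force: 1.6
```

Emit:
{"name": "servo_tool", "arguments": {"commands": "0 0 0 1.83 0.13 0.79 0; 0 0 0 1.83 0.13 0.79 0; 0 0 0 1.83 0.13 0.79 0; 0 0 0 1.83 0.13 0.79 0"}}

```text
time_s: 12.85
eef_pos: [0.5572, 0.0587, 0.0578]
eef_rot: [-0.168, 0.962, 0.103, 0.188]
wrist_force: [-2.5, -0.6, -1.3]
opening: 0.002
grasp_force: 1.6
```

```bash
python3 look.py pics/c9.png
```

```text
12.85 [ 0.045 -0.027  0.058] F [-2.56  -0.056] -1.2670417652454466
top 187.0 cap tray [ 77.394 -25.875]
scene 194.0 cap tray [ 78.792 -30.425]
```

```bash
cat > wide.py <<'E'
from h import *
import cv2
np.set_printoptions(precision=1,suppress=True)
def wide(im):
    c=im[225:290,225:275];h=cv2.cvtColor(c,cv2.COLOR_BGR2HSV)
    m=cv2.inRange(h,(0,0,165),(180,45,255))
    n,l,s,ce=cv2.connectedComponentsWithStats(m)
    return [(int(s[i,4]),s[i,:4].tolist(),np.array(tray(ray("top",ce[i][0]+225,ce[i][1]+225,.126)))*1000) for i in range(1,n) if s[i,4]>40]
if __name__=="__main__":
    o=get_obs();print(o["time_s"],np.array(tray(o["eef_pos"]))*1000)
    for w in wide(camera("top")): print(w)
E
python3 wide.py
```

```text
12.95 [ 44.8 -27.2  58. ]
(272, [0, 0, 13, 30], array([ 15.6,  31.6, 126. ]))
(50, [14, 0, 6, 14], array([ 25.2,  10.4, 126. ]))
(225, [0, 35, 14, 30], array([-52.3,  43.4, 126. ]))
(207, [18, 37, 16, 17], array([-46.1,   7.7, 126. ]))
```

Emit:
{"name": "servo_tool", "arguments": {"commands": "0 0 0 1.83 0.13 0.79 0; 0 0 0 1.83 0.13 0.79 0"}}

```text
time_s: 13.25
eef_pos: [0.5611, 0.0595, 0.0578]
eef_rot: [-0.168, 0.962, 0.103, 0.188]
wrist_force: [-3.8, -0.8, -0.8]
opening: -0.002
grasp_force: 1.6
```

Emit:
{"name": "servo_tool", "arguments": {"commands": "0 0 0 1.83 0.13 0.79 0; 0 0 0 0.92 0.07 0.39 0"}}

```text
time_s: 13.5
eef_pos: [0.5642, 0.0601, 0.0579]
eef_rot: [-0.168, 0.962, 0.103, 0.188]
wrist_force: [-3.4, -1.0, -2.1]
opening: 0.002
grasp_force: 1.5
```

```bash
python3 wide.py
```

```text
13.5 [ 51.7 -27.1  57.9]
(293, [0, 0, 13, 32], array([ 13.6,  31.7, 126. ]))
(223, [0, 35, 14, 30], array([-52. ,  43.4, 126. ]))
(161, [19, 40, 14, 17], array([-51.1,   9.6, 126. ]))
```

Emit:
{"name": "servo_tool", "arguments": {"commands": "0 0 0 0.92 0.07 0.39 0; 0 0 0 0.92 0.07 0.39 0"}}

```text
time_s: 13.8
eef_pos: [0.566, 0.0605, 0.0579]
eef_rot: [-0.168, 0.962, 0.103, 0.188]
wrist_force: [-3.6, -0.5, -1.3]
opening: 0.004
grasp_force: 1.5
```

Emit:
{"name": "servo_tool", "arguments": {"commands": "0 0 0 0.92 0.07 0.39 0; 0 0 0 0.92 0.07 0.39 0"}}

```text
time_s: 14.05
eef_pos: [0.5677, 0.061, 0.0577]
eef_rot: [-0.168, 0.962, 0.103, 0.187]
wrist_force: [-4.9, -1.2, -1.1]
opening: -0.0
grasp_force: 2.4
```

Emit:
{"name": "servo_tool", "arguments": {"commands": "0 0 0 0.92 0.07 0.39 0"}}

```text
time_s: 14.18
eef_pos: [0.5684, 0.0613, 0.0576]
eef_rot: [-0.168, 0.962, 0.103, 0.187]
wrist_force: [-6.7, -2.4, 0.8]
opening: -0.001
grasp_force: 3.5
```

Emit:
{"name": "servo_tool", "arguments": {"commands": "0 0 0 0.74 0.05 0.31 0"}}

```text
time_s: 14.3
eef_pos: [0.5688, 0.0616, 0.0575]
eef_rot: [-0.168, 0.962, 0.103, 0.187]
wrist_force: [-8.6, -1.8, 1.4]
opening: -0.002
grasp_force: 4.3
```

Emit:
{"name": "servo_tool", "arguments": {"commands": "0 0 0 0.37 0.03 0.16 0"}}

```text
time_s: 14.42
eef_pos: [0.569, 0.0617, 0.0574]
eef_rot: [-0.168, 0.962, 0.103, 0.187]
wrist_force: [-8.8, -2.5, 2.3]
opening: 0.0
grasp_force: 4.6
```

```bash
python3 wide.py; python3 look.py
```

```text
14.425 [ 56.7 -26.5  57.4]
(313, [0, 0, 15, 32], array([ 11.8,  31.6, 126. ]))
(213, [0, 35, 13, 30], array([-51.7,  43.7, 126. ]))
(47, [33, 39, 8, 20], array([-55.3, -12. , 126. ]))
(128, [19, 43, 12, 16], array([-55.7,  11.7, 126. ]))
14.475 [ 0.057 -0.026  0.057] F [-9.542  0.097] 0.9287063881761055
top 191.0 cap tray [ 88.668 -25.748]
scene 193.0 cap tray [ 89.831 -31.269]
```

The push climbed steeply past 9 N (3.7 → 9.5 N over about 2 mm), and the wide bottle's axis is at about -55 mm, so it is home. I'll back away 12 mm, then lift.

Emit:
{"name": "servo_tool", "arguments": {"commands": "0 0 0 -1.83 -0.13 -0.79 0; 0 0 0 -2.8 -0.2 -1.2 0; 0 0 0 -2.8 -0.2 -1.2 0; 0 0 0 -2.8 -0.2 -1.2 0; 0 0 0 -2.8 -0.2 -1.2 0"}}

```text
time_s: 15.2
eef_pos: [0.5562, 0.0583, 0.0581]
eef_rot: [-0.168, 0.962, 0.103, 0.188]
wrist_force: [0.1, 0.0, 0.6]
opening: -0.002
grasp_force: 0.0
```

Emit:
{"name": "servo_tool", "arguments": {"commands": "0 0 0 4 -2.9 -8.7 0; 0 0 0 8 -5.7 -17.5 0; 0 0 0 15 -10.7 -33 0; 0 0 0 15 -10.7 -33 0; 0 0 0 15 -10.7 -33 0"}}

```text
time_s: 15.82
eef_pos: [0.5564, 0.0584, 0.2034]
eef_rot: [-0.167, 0.962, 0.103, 0.188]
wrist_force: [0.8, 0.0, 0.0]
opening: 0.001
grasp_force: 0.0
```

Emit:
{"name": "servo_tool", "arguments": {"commands": "0 0 0 -45 25 -15 0; 0 0 0 -45 25 -15 0; 0 0 0 -45 25 -15 0; 0 0 0 -30 25 -15 0; 0 0 0 0 0 0 0"}}

```text
time_s: 16.45
eef_pos: [0.4124, -0.0801, 0.1604]
eef_rot: [-0.167, 0.963, 0.101, 0.188]
wrist_force: [-0.2, 0.8, 0.3]
opening: -0.002
grasp_force: 0.0
```

```bash
python3 wide.py; python3 look.py; python3 - <<'E'
from wide import *
im=camera("top");z=im[225:300,225:290]
# bumper dark pixels between deck rails, and cap/bottle centroid
m=cv2.inRange(cv2.cvtColor(z,cv2.COLOR_BGR2GRAY),0,45);n,l,s,ce=cv2.connectedComponentsWithStats(m)
for i in range(1,n):
    if s[i,4]>15: print("dark",s[i].tolist(),np.array(tray(ray("top",ce[i][0]+225,ce[i][1]+225,.036)))*1000)
a=cv2.imread("pics/top0.png")
for n,(x,y,w,h) in dict(beaker=(160,215,50,45),cup=(305,245,40,30),box=(285,155,80,70),yellow=(165,120,40,45)).items(): print(n,cv2.absdiff(a,im)[y:y+h,x:x+w].mean())
E
```

```text
16.45 [-125.8 -133.1  160.4]
(192, [19, 43, 16, 16], array([-56.4,   7.4, 126. ]))
16.5 [-0.125 -0.132  0.161] F [ 0.298 -0.588] 0.4717737280070706
top 181.0 cap tray [ 79.109 -24.296]
scene 192.0 cap tray [ 80.363 -30.168]
dark [12, 0, 7, 33, 36] [10.7 22.2 36. ]
dark [34, 0, 6, 31, 32] [  7.  -20.5  36. ]
dark [36, 59, 10, 4, 17] [-81.3 -12.5  36. ]
beaker 4.238518518518519
cup 7.509722222222222
box 5.1188690476190475
yellow 4.179074074074074
```

```bash
python3 -c "
from bench import *
print(hand_in())"
```

```text
the job is handed in; nothing more can be done
None
```

The job is handed in at about 16.5 s: the slim green-cap bottle drove its plate back until the push climbed past 9 N, leaving the wide bottle's axis at about -56 mm (home is -54), with the arm backed away and touching nothing. One doubt: midway the gripper came close enough to the wide bottle's cap that I can't rule out a brief light touch.

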